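# Lock and clear the lacquer turntable

### The job

Clear the lacquer turntable for the next coat: first lock it by turning its red brake knob clockwise all the way to the stop, and touch neither the ball nor the scraps until it is locked. Then lift the black tama ball off and set it down gently, without dropping it, to rest on the mouth of the upright grey celadon cup, and put every stick stub and cork scrap lying on the turntable or the bench into the dark scrap tin. Leave the brake locked and all other things on the bench where they are.

Things in the scene. Friction and masses are not known exactly. Their poses are not given: they have to be found in the camera images.
- brake_knob (a joint): the turntable's brake knob, in rad: 0 = brake fully off, 2.6 = end stop, brake locked; grows as the knob turns clockwise seen from above. Friction about 0.05 N m; it stays where it is left. Over its last 0.4 rad or so it presses a rubber shoe against the platter's rim and only then does the platter stop turning freely
- brake_knob_grip (a point): the point to grip on the brake knob: on its vertical axis, 82 mm above the bench, inside the red bar grip, which is 40 mm long (along this point's x axis, which turns with the knob), 14 mm wide (y) and reaches from 58 to 94 mm above the bench, over a round 40 mm skirt at 52 to 58 mm. A white line marks the -x end of the bar's top. The knob stands on a boss beside the platter, its axis 155 mm from the platter's axis and 45 mm outside the rim
- turntable: cast aluminium turntable, its foot on the bench, fixed to it; origin on its vertical axis at bench height, z up; the brake knob lies on its -y side. It carries a round platter of 220 mm diameter, 12 mm thick, its top 45 mm above the bench, that turns freely about that axis while unbraked
- platter_top (a point): the centre of the platter's flat top surface, 45 mm above the bench. Three fixed rubber-capped rest pins (6 mm thick, 14 mm high, on a 30 mm circle, set in a thin aluminium disc) stand there and hold the tama
- tama: the black lacquered tama: a ball of 60 mm diameter, 75 g (varies), with a small pale-rimmed string hole; origin at the ball's CENTRE. At the start it rests on three pins in the middle of the platter, its centre 40 mm above the platter's top (85 mm above the bench)
- celadon_cup: small glazed grey-green celadon cup, standing open side up, 55 mm high, rim 52 mm outside and 44 mm inside diameter, 200 g; loose; origin at the centre of its underside, z up
- celadon_cup_rim (a point): centre of the cup's mouth at rim height, 55 mm above the cup's underside. The ball at rest on the mouth has its centre about 21 mm above this point
- scrap_tin: dark steel scrap tin, open on top, 160 x 160 mm (x, y) and 70 mm high, walls 3 mm, fixed to the bench; origin at the centre of its underside
- stub_a: scrap: a stub sawn off a square holding stick, pale beech with one black lacquered end, 36 mm (its x) x 20 mm (y) x 20 mm (z), 12 g; origin at the centre of its underside. May be absent (None)
- cork_a: scrap: a worn-out cork rubbing block, brown with a dark rubbed top, 34 mm (its x) x 26 mm (y) x 22 mm (z), 11 g; origin at the centre of its underside. May be absent (None)
- stub_b: scrap: a stub sawn off a square holding stick, pale beech with one black lacquered end, 36 mm (its x) x 20 mm (y) x 20 mm (z), 12 g; origin at the centre of its underside. May be absent (None)
- cork_b: scrap: a worn-out cork rubbing block, brown with a dark rubbed top, 34 mm (its x) x 26 mm (y) x 22 mm (z), 11 g; origin at the centre of its underside. May be absent (None)
- stub_c: scrap: a stub sawn off a square holding stick, pale beech with one black lacquered end, 36 mm (its x) x 20 mm (y) x 20 mm (z), 12 g; origin at the centre of its underside. May be absent (None)
- cork_c: scrap: a worn-out cork rubbing block, brown with a dark rubbed top, 34 mm (its x) x 26 mm (y) x 22 mm (z), 11 g; origin at the centre of its underside. May be absent (None)
- stub_d: scrap: a stub sawn off a square holding stick, pale beech with one black lacquered end, 36 mm (its x) x 20 mm (y) x 20 mm (z), 12 g; origin at the centre of its underside. May be absent (None)
- lacquer_jar: bystander: closed amber jar with black cap, 60 mm diameter, 66 mm high; origin at the centre of its underside; leave it alone
- copper_washer: bystander: flat copper spacer washer, 32 mm outside diameter, 5 mm thick, lying flat; origin at the centre of its underside; leave it alone
- burnisher: bystander: yellowish boxwood burnisher lying flat, 150 mm long (x from -60 to +90 mm), 18 mm wide, 18 mm high; leave it alone
- wax_tin: bystander: round brass-coloured wax tin, 64 mm diameter, 30 mm high; origin at the centre of its underside; leave it alone

How it is judged:
By the outcome, as a careful person would: the job done as asked, in the order asked, and still so for the second after the job is handed in, with the robot touching nothing.
Of stub_a, cork_a, stub_b, cork_b, stub_c, cork_c, stub_d only 5 to 7 are there at a start; the rules pass over those that are not, and their reading is None.
At some moment in a run one of stub_a, cork_a, stub_b, cork_b, stub_c, cork_c, stub_d may be knocked a few centimetres aside while the robot is not near it.
It also fails if it takes over 210 s, if anything falls off the work surface, if the arm or the gripper's body presses on something with over 40 N, if the wrist force passes 120 N, or if a joint passes its speed limit or range.

### The arm

A 6-joint arm with a two-finger parallel gripper is mounted at the origin on the work surface. World frame = base frame: x ahead of the robot, y to its left, z up, the work surface at z = 0. Lengths are in m, angles in rad, forces in N, time in s.
With the tool pointing down it reaches from about 0.3 to 0.825 m from the base axis. Payload 5.4 kg.
Tool frame: the origin (TCP) lies at the very end of the fingers, on their centre line; the grasp point (between the pads) lies 19 mm behind it; z points along the fingers, y is the line along which they close (so a half turn about z gives the same grasp; the last joint's range is limited). The gripper opens to 92 mm and grips with 3 to 60 N. Pads are 20 mm wide; open, the fingers measure 128 mm over their backs; the gripper's body (75 mm by 189 mm) begins 69 mm behind the grasp point.
Start: joints at [-1.391, 0.158, 1.597, -0, 1.386, -0.21], TCP at [0.218, -0.532, 0.215] pointing down, gripper open.
Joint ranges: [-2.91, 2.91], [-0.94, 2.29], [0.18, 2.7], [-1.29, 4.43], [0.17, 2.64], [-3, 3]. Speed limits (rad/s): [2.57, 2.57, 3.14, 3.14, 3.14, 3.14].

### API

Orientations are given as a rotation vector (axis times angle).
In Python, from workcell import bot gives the robot as it stands. Calls block until the motion is done:
- bot.goto(position, orientation): joint-space move of the TCP to a pose.
- bot.line_to(position, rot=None, max_speed=0.15): straight line of the TCP; rot=None keeps the orientation; max_speed is the mean speed in m/s.
- bot.set_joints(angles): joint-space move.
- bot.set_gripper(opening, newtons=None): opening from 0.0 (shut) to 1.0 (fully open); newtons is the grip in N (None keeps the last); returns when the fingers have stopped.
- bot.hold(seconds).
- bot.inverse_kinematics(position, orientation): joint angles nearest the present ones, or None.
- bot.read_camera(name): name is "side" or "top"; returns a dict with "pixels" (400x640x3 uint8, blue, green, red), "fx", "fy", "cx", "cy" (pixels), "R" (3x3) and "t" (3): a world point X has camera coordinates R X + t. Camera axes: x right, y down, z forward; pixel columns grow to the right and rows downward; lengths in m; the calibration is good to about 2 mm. A picture is of the moment at which its call begins. There is no depth.
A pose or a line that the arm cannot do raises bot.MotionError and nothing moves.
- bot.job_done(): hands the job in; it is judged then, once.
Readings, each from a call of its own:
- bot.current_clock(): time.
- bot.current_joints(): joint angles.
- bot.current_joint_vel(): joint speeds.
- bot.current_effort(): joint torques, N m.
- bot.current_ee_pos(): TCP position.
- bot.current_tool_rot(): TCP orientation.
- bot.current_contact_force(): force on the tool from outside, world axes, zero at the start.
- bot.current_ft_torque(): the same for the moment, N m.
- bot.current_opening(): opening from 0.0 (shut) to 1.0 (fully open).
- bot.current_grip_force(): force on a finger pad.
Only numpy, scipy, OpenCV 4.12 (cv2) and the standard library are available. Lean on these libraries where they do the work, as an engineer would, in place of code of your own. Each camera call takes 0.05 s, during which the arm holds its last target. There are 200 camera calls.

## Working session

There is one attempt and no reset: what is moved stays moved. The work goes in short steps, each a Python script; the robot and the scene stay as the last script left them, time stands still between calls to the robot, and variables do not carry over. Pictures are saved under pics/ and viewed, at most 14 in all, crops included, and the job is handed in when it is done.

```bash
ls; mkdir -p pics
python3 - <<'E'
from workcell import bot
import cv2,numpy as np
for n in("top","side"):
    c=bot.read_camera(n); cv2.imwrite(f"pics/{n}0.png",c["pixels"])
    print(n,c["fx"],c["fy"],c["cx"],c["cy"],np.round(c["R"],4).tolist(),c["t"], -np.array(c["R"]).T@c["t"])
print(bot.current_clock(),bot.current_tool_rot())
E
```

```text
pics
top 493.5399592115362 493.5399592115362 324.0211320889407 202.64777199829328 [[-0.0148, -0.9999, -0.0006], [-0.9965, 0.0148, -0.0823], [0.0823, -0.0006, -0.9966]] [-0.00570377  0.53039255  1.14918208] [ 0.43388279 -0.01282904  1.18892783]
side 506.20122034404267 506.20122034404267 321.94081232919456 196.7004494248835 [[0.9677, -0.2517, -0.0116], [-0.1692, -0.6151, -0.7701], [0.1867, 0.7472, -0.6379]] [-0.47685646  0.15459541  1.03109335] [ 0.29510226 -0.79533962  0.77122945]
0.1 [-3.08040572e+00 -6.08085489e-01 -1.10977440e-05]
```

View pics/top0.png

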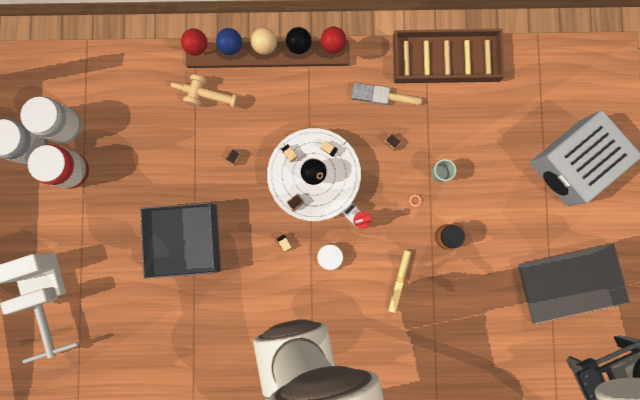

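View pics/side0.png

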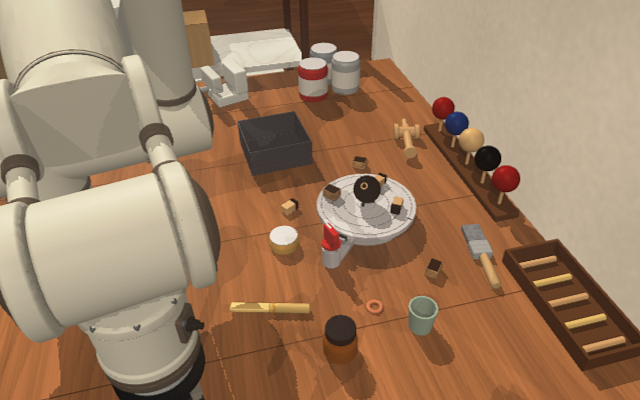

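The top view shows the platter at (314,173) with two stubs at (290,153) and (329,148) and a cork at (299,201). On the bench are corks at (233,157) and (393,141) and a stub at (285,243). The tin is at (180,240), the cup at (444,170) and the red knob at (362,220). I'll zoom in for the orientations.

```bash
cat > h.py <<'E'
from workcell import bot
import cv2,numpy as np
from scipy.spatial.transform import Rotation as Ro
def ray(c,px,z):
    R=np.array(c["R"]);o=-R.T@np.array(c["t"])
    d=R.T@np.array([(px[0]-c["cx"])/c["fx"],(px[1]-c["cy"])/c["fy"],1.]); return o+d*(z-o[2])/d[2]
def proj(c,X):
    p=np.array(c["R"])@X+np.array(c["t"]); return np.array([c["fx"]*p[0]/p[2]+c["cx"],c["fy"]*p[1]/p[2]+c["cy"]])
def down(a):  # tool y axis (closing line) at angle a in the world xy plane, z down
    y=np.array([np.cos(a),np.sin(a),0]);z=np.array([0,0,-1.]);x=np.cross(y,z)
    return Ro.from_matrix(np.c_[x,y,z]).as_rotvec()
E
python3 - <<'E'
from h import *
c=bot.read_camera("top");s=bot.read_camera("side")
im=c["pixels"];cv2.imwrite("pics/t1.png",cv2.resize(im[125:260,220:410],None,fx=4.2,fy=4.2,interpolation=cv2.INTER_CUBIC))
cv2.imwrite("pics/s1.png",cv2.resize(s["pixels"][145:290,265:455],None,fx=4.1,fy=4.1,interpolation=cv2.INTER_CUBIC))
hsv=cv2.cvtColor(im,cv2.COLOR_BGR2HSV)
def blobs(m,amin=15):
    n,l,st,ce=cv2.connectedComponentsWithStats(m.astype(np.uint8))
    return [(i,st[i],ce[i],cv2.minAreaRect(np.argwhere(l==i)[:,::-1].astype(np.float32))) for i in range(1,n) if st[i][4]>=amin]
H,S,V=[hsv[...,i].astype(int) for i in range(3)]
roi=np.zeros(H.shape,bool);roi[125:270,215:480]=1
for nm,m,z in(("red",((H<5)|(H>172))&(S>150)&(V>90),.094),("dark",(V<75),.022),("white",(S<45)&(V>150),.045),("green",(H>40)&(H<100)&(S>20),.055)):
    for i,st,ce,r in blobs(m&roi): print(nm,st.tolist(),ce.round(1),np.round(ray(c,ce,z),3),[np.round(q,1) for q in r])
m=np.zeros(H.shape,bool);m[190:290,130:225]=1
for i,st,ce,r in blobs((V<110)&(S<90)&m,500):print("tin",st.tolist(),[np.round(q,1) for q in r],ray(c,r[0],.07).round(3), [ray(c,p,.07).round(3).tolist() for p in cv2.boxPoints(r)])
E
```

```text
red [354, 212, 18, 17, 209] [362.7 219.7] [ 0.485 -0.099  0.094] [array([362. , 219.8]), array([16.2, 16.7]), np.float64(21.8)]
dark [387, 135, 12, 12, 76] [392.8 140.8] [ 0.677 -0.181  0.022] [array([392.8, 140.8]), array([10.6,  7.1]), np.float64(45.0)]
dark [282, 145, 7, 6, 20] [285.  147.4] [0.664 0.078 0.022] [array([285.2, 147.3]), array([2.5, 7.2]), np.float64(56.3)]
dark [330, 148, 7, 8, 31] [333.3 151.5] [ 0.653 -0.038  0.022] [array([333.4, 151.4]), array([3.3, 8.6]), np.float64(33.7)]
dark [227, 151, 12, 12, 78] [232.4 156.2] [0.645 0.204 0.022] [array([232.4, 156.2]), array([ 7.2, 10.5]), np.float64(32.0)]
dark [301, 159, 25, 26, 457] [312.6 170.9] [0.607 0.013 0.022] [array([313.3, 171.3]), array([24.7, 24. ]), np.float64(45.0)]
dark [289, 196, 13, 13, 91] [294.8 201.7] [0.533 0.056 0.022] [array([294.8, 201.8]), array([ 7.8, 11.3]), np.float64(45.0)]
dark [215, 205, 5, 65, 223] [216.4 243.4] [0.438 0.241 0.022] [array([217., 237.]), array([64.,  4.]), np.float64(90.0)]
dark [346, 205, 8, 8, 27] [349.6 208.9] [ 0.515 -0.074  0.022] [array([349.5, 209. ]), array([2.1, 9.2
[... 279 characters left out ...]
7, 129, 94, 94, 5869] [315.2 175.7] [0.592 0.006 0.045] [array([313.5, 174.7]), array([93.3, 92. ]), np.float64(1.8)]
white [433, 159, 23, 22, 169] [446.2 169.7] [ 0.601 -0.3    0.045] [array([444.8, 169.8]), array([20.5, 21.2]), np.float64(45.0)]
white [318, 245, 25, 25, 490] [329.8 256.8] [ 0.403 -0.025  0.045] [array([330., 257.]), array([24., 24.]), np.float64(90.0)]
green [432, 160, 23, 21, 382] [443.3 170.4] [ 0.598 -0.291  0.055] [array([443., 170.]), array([20., 22.]), np.float64(90.0)]
tin [141, 203, 80, 75, 5295] [array([179.9, 239.7]), array([70.4, 76.9]), np.float64(86.1)] [0.447 0.314 0.07 ] [[0.522, 0.407, 0.07], [0.532, 0.233, 0.07], [0.373, 0.221, 0.07], [0.364, 0.394, 0.07]]
```

View pics/t1.png

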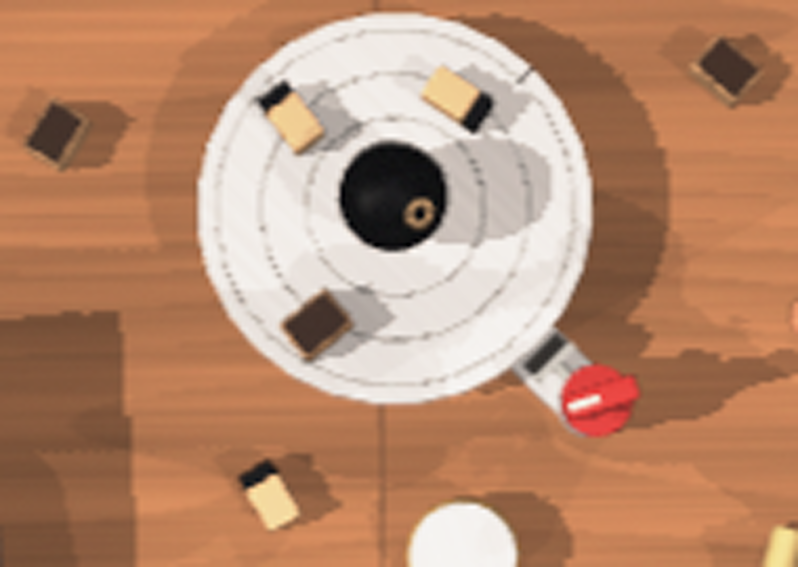

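View pics/s1.png

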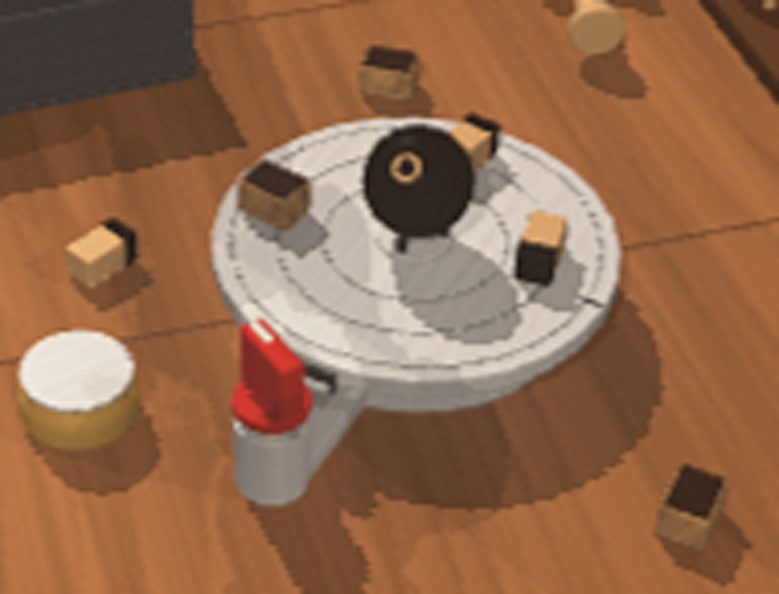

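Both views agree: three stubs and three corks. The knob's white line is at px (355,221) and the other end of the bar at (372,217), so the knob's x axis yaws about -77°. Next I refine the geometry and check the IK for the turn.

Run:
```python
from h import *
c=bot.read_camera("top");s=bot.read_camera("side")
P=lambda px:(np.array(px)/4.2+[220,125]); Q=lambda px:(np.array(px)/4.1+[265,145])
k1,k2=ray(c,P((564,407)),.094),ray(c,P((638,388)),.094);print("knob ends",k1.round(3),k2.round(3),(k1+k2)/2,np.degrees(np.arctan2(*(k2-k1)[1::-1])))
print("side knob top",ray(s,Q((258,325)),.094),ray(s,Q((300,375)),.094))
ctr=ray(c,P((392,207)),.045);print("platter",ctr,np.linalg.norm((k1+k2)[:2]/2-ctr[:2]))
print("ball top",ray(c,P((392,196)),.085),"side",ray(s,Q((418,181)),.085))
print("cup",ray(c,(444,170),.055))
k=(k1+k2)/2;psi=np.arctan2(*(k2-k1)[1::-1])
for f in(1,-1):
  for d in(0,-.6,-1.2,-1.8,-2.6):
    q=bot.inverse_kinematics([k[0],k[1],.063],down(psi+f*np.pi/2+d));print(f,d,None if q is None else np.round(q,2))
```

```text
knob ends [ 0.48  -0.08   0.094] [ 0.49  -0.119  0.094] [ 0.48516356 -0.09966906  0.094     ] -76.46176998293961
side knob top [ 0.48329835 -0.0874723   0.094     ] [ 0.49326913 -0.12580456  0.094     ]
platter [0.59520434 0.01046229 0.045     ] 0.15568521602957264
ball top [0.59552006 0.00957056 0.085     ] side [0.59620931 0.00745589 0.085     ]
cup [ 0.59931268 -0.292685    0.055     ]
1 0 [-0.45  0.13  1.95 -0.    1.06 -0.68]
1 -0.6 [-0.45  0.13  1.95  0.    1.06 -0.08]
1 -1.2 [-0.45  0.13  1.95 -0.    1.06  0.52]
1 -1.8 [-0.45  0.13  1.95 -0.    1.06  1.12]
1 -2.6 [-0.45  0.13  1.95 -0.    1.06  1.92]
-1 0 [-0.45  0.13  1.95  0.    1.06  2.46]
-1 -0.6 None
-1 -1.2 [-0.45  0.13  1.95 -0.    1.06 -2.63]
-1 -1.8 [-0.45  0.13  1.95 -0.    1.06 -2.03]
-1 -2.6 [-0.45  0.13  1.95  0.    1.06 -1.23]
```

Run:
```python
from h import *
k=np.array([.4855,-.101]);psi=np.radians(-76.5);r=down(psi+np.pi/2)
bot.goto([*k,.2],r); bot.set_gripper(.42,50); bot.line_to([*k,.125]); 
bot.line_to([*k,.064],max_speed=.06); print(bot.current_contact_force())
bot.set_gripper(0.,50); print("open",bot.current_opening()*92,bot.current_grip_force(),bot.current_contact_force())
q=np.array(bot.current_joints());t0=bot.current_ft_torque()
for i in range(1,30):
    g=q.copy();g[5]+=.1*i; bot.set_joints(g)
    t=np.array(bot.current_ft_torque())-t0; e=g[5]-bot.current_joints()[5]
    print(round(.1*i,1),t.round(3),round(e,4),np.round(bot.current_contact_force(),1),round(bot.current_opening()*92,1))
    if abs(t[2])>.9 or abs(e)>.04: break
print(bot.current_clock())
c=bot.read_camera("top");cv2.imwrite("pics/t2.png",cv2.resize(c["pixels"][125:260,220:410],None,fx=4,fy=4,interpolation=cv2.INTER_CUBIC))
```

```text
[-0.33605682 -0.62316652 -0.10749968]
open 13.498139117439814 49.88595485687256 [ 3.69086787  0.59616072 -1.31763274]
0.1 [-0.114  0.403 -0.076] 0.0024 [1.5 0.2 0.3] 13.7
0.2 [-0.157  0.718 -0.055] 0.004 [-0.3  0.5  0.8] 13.5
0.3 [-0.217  0.946 -0.096] 0.0048 [-1.5 -1.   2.3] 13.5
0.4 [-0.22   1.299 -0.089] 0.0051 [-3.  -1.6  3.5] 13.8
0.5 [-0.212  1.618 -0.055] 0.0053 [-5.7 -0.9  4.6] 13.4
0.6 [-0.184  1.744 -0.042] 0.0052 [-5.7 -0.6  5.4] 14.0
0.7 [-0.178  1.84  -0.07 ] 0.0052 [-6.4  0.9  6.8] 13.6
0.8 [-0.14   1.902 -0.017] 0.0052 [-6.6  0.4  7.2] 13.4
0.9 [-0.068  2.001 -0.034] 0.0052 [-8.1 -0.2  6.9] 13.7
1.0 [0.009 2.105 0.009] 0.0052 [-8.7  0.5  8. ] 13.9
1.1 [ 0.114  2.143 -0.051] 0.0052 [-8.4  0.3  9.2] 13.9
1.2 [ 0.105  2.171 -0.018] 0.0052 [-8.8  1.8  9.1] 13.8
1.3 [ 0.214  2.259 -0.016] 0.0052 [-8.3  2.4  9.3] 13.7
1.4 [ 0.311  2.265 -0.018] 0.0052 [-9.1  2.3  9.3] 13.5
1.5 [ 0.378  2.279 -0.033] 0.0052 [-8.5  4.   9.1] 13.8
1.6 [4.320e-01 2.351e+00 2.000e-03] 0.0052 [-9.6  3.   9.5] 13.6
1.7 [0.566 2.335 0.015] 0.0052 [-9.2  3.8 11. ] 14.2
1.8 [ 6.610e-01  2.322e+00 -1.000e-03] 0.0052 [-9.5  4.2 10.2] 13.8
1.9 [ 0.808  2.31  -0.021] 0.0052 [-8.3  4.2  9.7] 13.7
2.0 [ 0.83   2.297 -0.037] 0.0052 [-9.2  5.2 10.9] 13.7
2.1 [1.009 2.134 0.681] 0.0068 [-9.6  5.8 10.8] 14.1
2.2 [1.039 2.138 1.401] 0.0083 [-9.   6.5 10.9] 15.4
10.85
```

Run:
```python
from h import *
bot.set_gripper(.45,20)
p=bot.current_ee_pos();bot.line_to([p[0],p[1],.2])
bot.goto([.43,-.32,.25],bot.current_tool_rot())
c=bot.read_camera("top");s=bot.read_camera("side")
a=cv2.resize(c["pixels"][125:260,220:410],None,fx=4,fy=4,interpolation=cv2.INTER_CUBIC)
cv2.imwrite("pics/t3.png",a);cv2.imwrite("pics/s3.png",s["pixels"])
print(bot.current_clock())
```

```text
13.5417
```

View pics/t3.png

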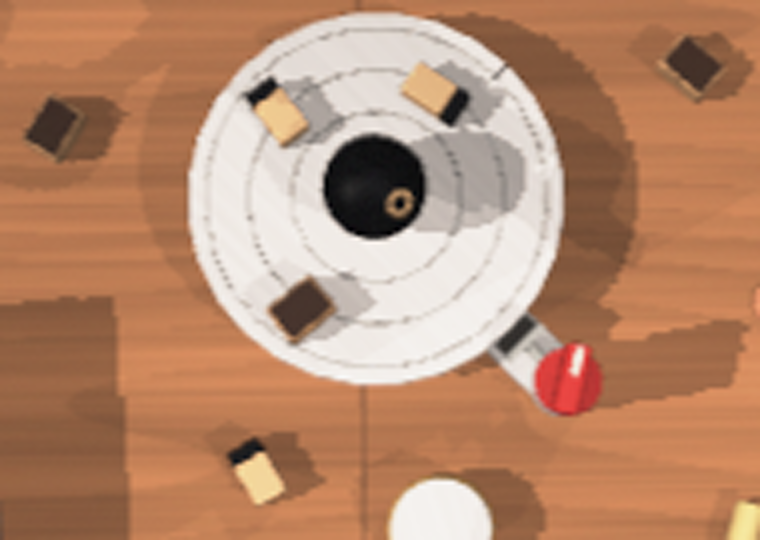

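The knob's white line has swung to about (580,345), roughly 120° clockwise, and the torque spike matches the stop. I'll re-grip it to confirm it is hard on the stop, and view the cup meanwhile.

Run:
```python
from h import *
k=np.array([.486,-.101]);r=down(np.radians(-76.5)+np.pi/2-2.09)
s=bot.read_camera("side");cv2.imwrite("pics/cup.png",cv2.resize(s["pixels"][270:350,370:470],None,fx=6,fy=6,interpolation=cv2.INTER_CUBIC))
bot.goto([*k,.14],r); bot.line_to([*k,.064],max_speed=.1)
bot.set_gripper(0.,45);q=np.array(bot.current_joints());t0=np.array(bot.current_ft_torque());print(bot.current_opening()*92)
for d in(.04,.08,.12):
    g=q.copy();g[5]+=d;bot.set_joints(g);t=bot.current_ft_torque()-t0;print(d,t.round(2),bot.current_opening()*92)
    if t[2]>.6:break
bot.set_gripper(.45,20);bot.line_to([*k,.2],max_speed=.2)
print(bot.current_clock())
```

```text
13.707875777681902
0.04 [-0.84  0.21  0.27] 14.515436365779964
0.08 [-0.73  0.17  0.58] 15.030680053389128
0.12 [-0.67  0.25  0.86] 15.24501420149474
18.1417
```

View pics/cup.png

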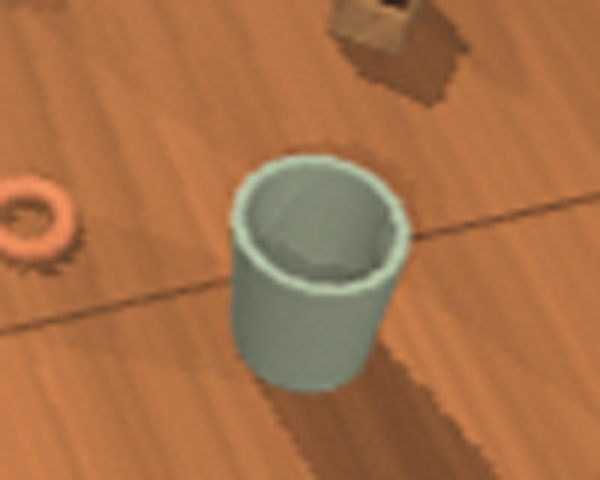

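The brake is hard on its stop. The cup's rim ellipse is centred at crop (321,225), which is px (423.6,307.5). Now the ball.

Run:
```python
from h import *
c=bot.read_camera("top");s=bot.read_camera("side")
print("cup",ray(c,(443.8,170),.055),ray(s,(423.6,307.5),.055))
b=np.array([.5956,.009]);r=down(np.radians(95))
q=[bot.inverse_kinematics([*b,.067],down(np.radians(x))) for x in (95,-85)];print(q)
i=min((0,1),key=lambda j:9 if q[j] is None else abs(q[j][5]));r=down(np.radians((95,-85)[i]))
bot.goto([*b,.2],r);bot.set_gripper(1.,12);bot.line_to([*b,.125])
bot.line_to([*b,.067],max_speed=.08);bot.set_gripper(0.,12)
print("open",bot.current_opening()*92,bot.current_grip_force(),bot.current_contact_force())
bot.line_to([*b,.16],max_speed=.08)
print("open",bot.current_opening()*92,bot.current_grip_force(),bot.current_contact_force(),bot.current_clock())
c=bot.read_camera("top");s=bot.read_camera("side")
cv2.imwrite("pics/b.png",cv2.resize(s["pixels"][80:280,260:480],None,fx=3,fy=3))
```

```text
cup [ 0.59931956 -0.29222158  0.055     ] [ 0.59978154 -0.29764097  0.055     ]
[array([-1.87561590e-01,  3.63755246e-01,  1.65845817e+00, -4.44089210e-16,
        1.11937923e+00, -1.84562438e+00]), array([-1.87561590e-01,  3.63755246e-01,  1.65845817e+00, -8.88178420e-16,
        1.11937923e+00,  1.29596827e+00])]
open 59.283846860429385 12.000142335891724 [-0.74250475  0.58487524  1.15510128]
open 59.301087521876994 11.999970227479935 [-0.04203274 -0.05050876 -0.71026867] 23.2
```

View pics/b.png

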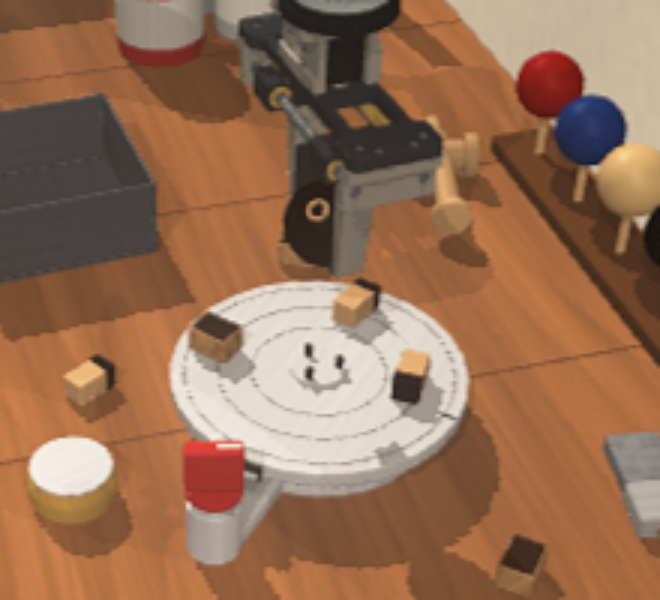

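The ball is held between the pads and has left the pins, and the platter scraps are undisturbed. Next I lower it onto the cup under force watch.

Run:
```python
from h import *
u=np.array([.5995,-.2945])
bot.line_to([*u,.13],max_speed=.15);bot.line_to([*u,.068],max_speed=.08);bot.hold(.3)
f0=np.array(bot.current_contact_force());print(f0)
z=.065
while z>.054:
    z-=.001;bot.line_to([*u,z],max_speed=.02);bot.hold(.1);f=bot.current_contact_force()-f0;print(round(z,4),f.round(2),np.round(bot.current_ee_pos(),4))
    if f[2]>.6:break
c=bot.read_camera("top");s=bot.read_camera("side")
cv2.imwrite("pics/p.png",np.hstack([cv2.resize(s["pixels"][240:350,370:480],(400,400)),cv2.resize(c["pixels"][120:220,394:494],(400,400))]));print(bot.current_clock())
```

```text
[-0.12825019  0.53371387 -0.77176161]
0.064 [ 1.34 -0.28  0.42] [ 0.5995 -0.2945  0.0639]
0.063 [-0.27 -0.86 -0.37] [ 0.5995 -0.2945  0.063 ]
0.062 [-0.    0.04 -0.04] [ 0.5995 -0.2945  0.062 ]
0.061 [ 0.73 -0.86  0.3 ] [ 0.5995 -0.2945  0.061 ]
0.06 [-0.15 -0.76 -0.34] [ 0.5995 -0.2945  0.06  ]
0.059 [ 0.93 -0.61 -0.82] [ 0.5995 -0.2945  0.059 ]
0.058 [ 0.05 -1.12  2.09] [ 0.5997 -0.2947  0.0583]
29.3583
```

View pics/p.png

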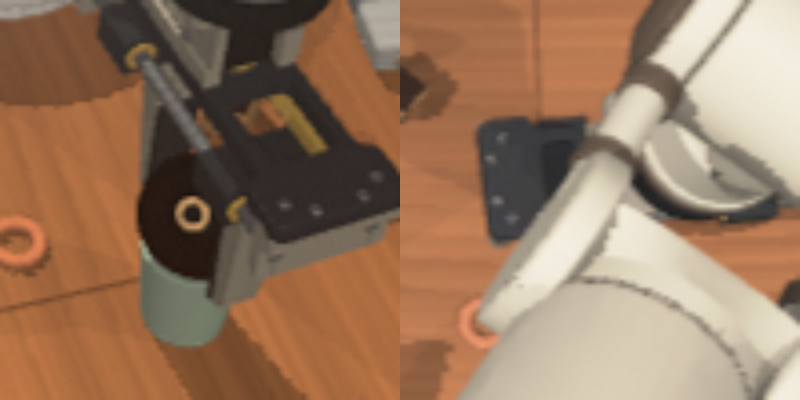

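The ball sits centred in the cup mouth and contact came at the expected height. Now I release it gently and back off.

Run:
```python
from h import *
for o in(.67,.70,.75,.85,1.):bot.set_gripper(o,12)
p=bot.current_ee_pos();bot.line_to([p[0],p[1],.16],max_speed=.08);bot.goto([.42,-.2,.3],bot.current_tool_rot())
bot.set_gripper(.6,15)
c=bot.read_camera("top");s=bot.read_camera("side")
a=cv2.resize(c["pixels"][110:270,215:480],(795,480),interpolation=cv2.INTER_CUBIC);cv2.imwrite("pics/t5.png",a)
cv2.imwrite("pics/s5.png",s["pixels"]);print(bot.current_clock())
```

```text
34.0667
```

View pics/t5.png

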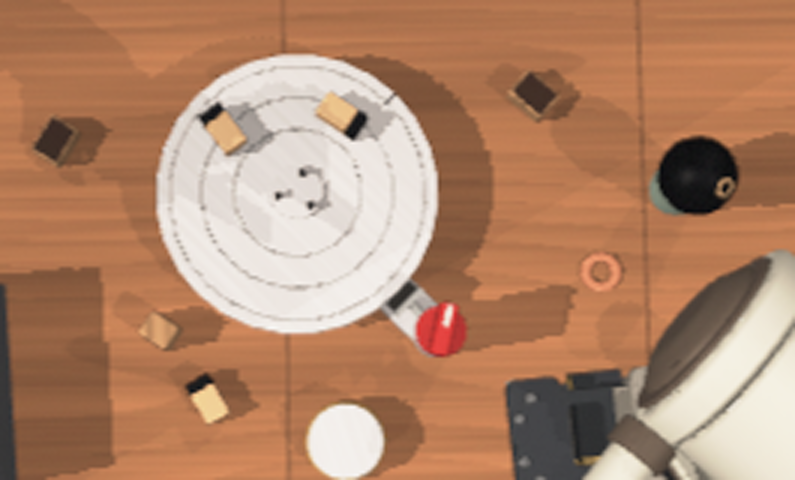

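View pics/s5.png

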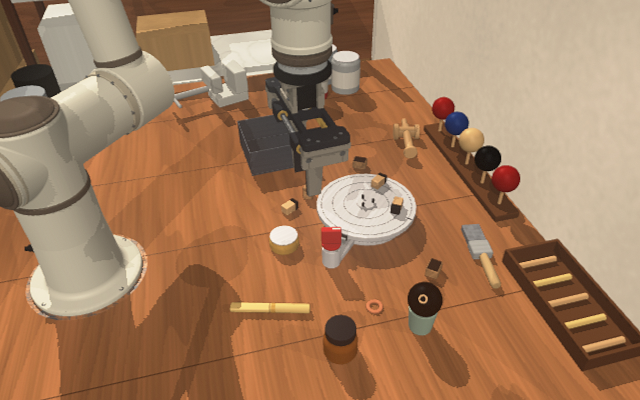

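The ball rests on the cup. The platter cork has been knocked onto the bench and now stands tipped at crop (160,330). The other five scraps are in place. I'll pick them all now, bench stub first so it doesn't block the tipped cork.

```bash
cat >> h.py <<'E'
TIN=np.array([.447,.321])
def best(p,a):
    c=[(abs(q[5]),b) for b in(a,a+np.pi) if (q:=bot.inverse_kinematics(p,down(b))) is not None]
    return down(min(c)[1])
def pick(xy,a,z,drop,o=.58,w=(17,37)):
    r=best([*xy,z],a);bot.goto([*xy,z+.1],r);bot.set_gripper(o,15)
    bot.line_to([*xy,z],max_speed=.12);bot.set_gripper(0.,15);g=bot.current_opening()*92
    bot.line_to([*xy,.15],max_speed=.2);g2=bot.current_opening()*92
    print("grip",round(g,1),round(g2,1),end=" ")
    if not w[0]<g2<w[1]: print("MISS"); return False
    t=TIN+drop;r=best([*t,.05],np.radians(90));bot.goto([*t,.15],r);bot.line_to([*t,.055],max_speed=.15)
    bot.set_gripper(.55,15);bot.line_to([*t,.15],max_speed=.2);print("t",round(bot.current_clock(),1));return True
E
python3 - <<'E'
from h import *
c=bot.read_camera("top");K=lambda p:np.array(p)/3+[215,110]
# name, crop centre, closing direction in image, base height, object height
L=[("stubbench",(208,398),(30,-14),0,.02),("tipped",(159,330),(25,18),0,.03),("corkL",(56,140),(26,14),0,.022),
("stub1",(223,129),(39,-30),.045,.02),("stub2",(342,115),(24,-38),.045,.02),("corkR",(536,94),(21,-20),0,.022)]
out=[]
for n,p,d,b,h in L:
    x=ray(c,K(p),b+h*.75)[:2];a=np.arctan2(-d[0],-d[1]);out.append((x,a,b+.005));print(n,x.round(3),np.degrees(a).round(0))
np.save("L.npy",np.array([[*x,a,z] for x,a,z in out]))
for i in(0,1):
    x,a,z=out[i];
    if not pick(x,a,z,np.array([[0,-.02],[.03,.02]][i])):break
bot.goto([.42,-.2,.3],bot.current_tool_rot())
c=bot.read_camera("top");cv2.imwrite("pics/t6.png",cv2.resize(c["pixels"][110:290,130:480],(800,411),interpolation=cv2.INTER_CUBIC))
E
```

```text
stubbench [0.437 0.082] -65.0
tipped [0.491 0.12 ] -126.0
corkL [0.645 0.202] -118.0
stub1 [0.644 0.065] -52.0
stub2 [ 0.653 -0.027] -32.0
corkR [ 0.676 -0.183] -46.0
grip 19.8 19.8 t 42.1
grip 25.5 25.9 t 48.3
```

View pics/t6.png

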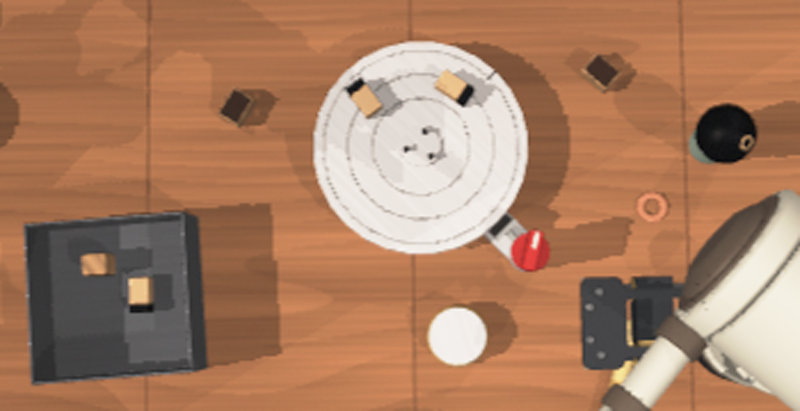

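Both scraps are in the tin, at (97,264) and (141,293). The other four are unmoved at (236,107), (365,98), (455,86) and (602,72), so I carry on.

Run:
```python
from h import *
L=np.load("L.npy");D=np.array([[-.03,.02],[.03,-.025],[-.03,-.02],[0,.02]])
for i,d in zip((2,3,4,5),D):
    if not pick(L[i,:2],L[i,2],L[i,3],d):break
bot.goto([.42,-.2,.3],bot.current_tool_rot())
c=bot.read_camera("top");s=bot.read_camera("side")
cv2.imwrite("pics/t7.png",c["pixels"]);cv2.imwrite("pics/s7.png",s["pixels"])
```

```text
grip 25.8 26.0 t 57.8
grip 20.0 19.8 t 65.8
grip 19.8 19.8 t 73.2
grip 26.1 25.9 t 81.9
```

View pics/t7.png

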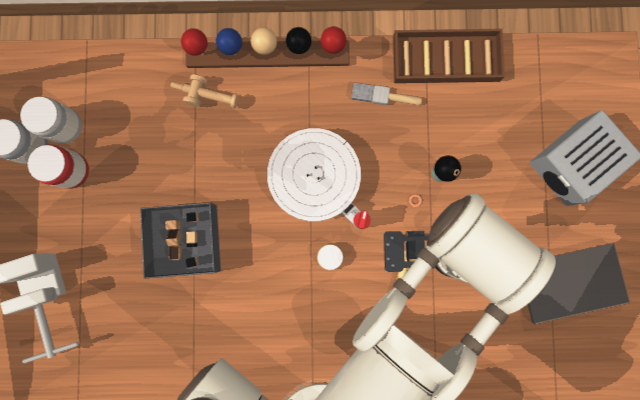

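View pics/s7.png

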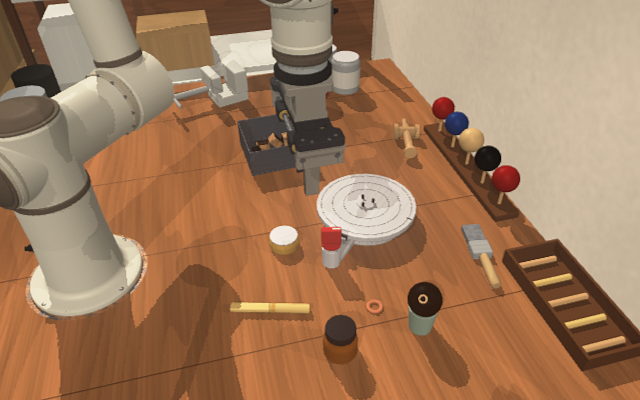

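All six scraps lie in the tin (about px 165–205, 212–262 in the top view), the platter and bench are clear, the ball is on the cup and the knob is unchanged.

```bash
python3 -c "
from workcell import bot
print(bot.job_done())"
```

```text
the job is handed in; nothing more can be done
None
```

I handed the job in: the brake is locked at its stop, the tama ball rests on the celadon cup, and all six scraps found (three stubs, three corks) are in the tin, including a cork that got knocked off the platter mid-run.

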